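# Hang the bench shelf on its slotted rack

## Robot

A 6-joint arm with a two-finger parallel gripper is mounted at the origin on the work surface. World frame = base frame: x ahead of the robot, y to its left, z up, the work surface at z = 0. Lengths are in mm, angles in rad, forces in N, time in s.
With the tool pointing down it reaches from about 350 to 775 mm from the base axis. Payload 7.3 kg.
Tool frame: the origin (TCP) lies midway between the tips of the shut fingers; the grasp point (between the pads) lies 19 mm behind it; z points along the fingers, y is the line along which they close (so a half turn about z gives the same grasp; the last joint's range is limited). The gripper opens to 92 mm and grips with 3 to 60 N. Pads are 19 mm wide; open, the fingers measure 130 mm over their backs; the gripper's body (75 mm by 190 mm) begins 47 mm behind the grasp point.
Start: joints at [1.104, 0.342, 1.524, -0, 1.275, -0.146], TCP at [165.533, 498.243, 204.041] pointing down, gripper open.
Joint ranges: [-2.53, 2.53], [-0.77, 2.02], [0.04, 2.7], [-1, 4.14], [0.28, 2.66], [-3.11, 3.11]. Speed limits (rad/s): [2.57, 2.57, 3.14, 3.14, 3.14, 3.14].

## Interface

Orientations are given as [roll, pitch, yaw] about the fixed x, y, z axes, in that order (R = Rz(yaw) Ry(pitch) Rx(roll)).
In Python, from plant import bot gives the robot as it stands. The module is installed in compiled form; this text tells all that it offers.
- The arm moves only by the shell command python3 -m crank 'ROWS' [OPENING]. ROWS is JSON, a list of rows, each a list of 6 numbers: the shift along the tool's x, y, z in m, then the turn, a rotation vector about the tool's x, y, z in rad. In form: [[dx, dy, dz, wx, wy, wz], ...]. A call has 1 to 5 rows; each row shifts and turns the commanded pose from where the row before left it, along the tool's axes as they then stand; what a row does not reach is not made up. A row lasts 1/8 s, in which the tool goes at most 62.5 mm and 10.7 degrees, less where a joint would pass 70% of its speed; a pose out of reach is approached as far as the arm can. A call is refused whole if a number of a shift passes 0.0625 or a number of a turn 0.188, either way. A call with a gripper value outside its range is refused whole. OPENING is the opening in per cent of the stroke, from 0 (shut) to 100 (fully open), set as the call begins (- or left out, the last holds). The fingers move at their own pace and stop on an object; the grip force is fixed at half the most. Time passes only in rows, so rows that do not move let the fingers close. It gives the time, the measured TCP pose, the force, the opening and the grip force at its end, in the units of the state.
- bot.get_obs(): the state, without advancing time (a new reading comes with each control period).
- bot.capture(name): name is "scene" or "side" or "wrist"; returns a dict with "color" (420x560x3 uint8, blue, green, red), "fov_y" (degrees; the focal length in pixels is half the picture's height over the tangent of half this angle, whatever the lens; pixels are square), "cx", "cy" (the principal point, pixels), "k1" (the pictures are not rectified: a ray, as slopes to the right and down, at radius r is drawn at 1 + k1 r^2 times it, then the intrinsics apply), "extrinsics" (4x4, takes a point from world to camera coordinates); the wrist camera has in their place "tool_from_camera" (4x4, takes a point from camera to tool coordinates, whose origin is the TCP and whose axes are the flange's). Camera axes: x right, y up, looking along -z (the intrinsics and any distortion apply to the point x, -y, -z); pixel columns grow to the right and rows downward; lengths in mm; the calibration is good to about 2 mm. A picture is of the moment at which its call begins: read the wrist's pose just before it. There is no depth.
- bot.close_job(): hands the job in; it is judged then, once.
The state is a dict: "time": time; "joint_positions": joint angles; "dq": joint speeds; "tau": joint torques, N m; "tool_pos": TCP position; "tcp_rot": TCP orientation; "contact_force": force on the tool from outside, world axes, zero at the start; "moment": the same for the moment, N m; "grip_width": finger opening in mm; "finger_force": force on a finger pad.
Only numpy, scipy, OpenCV 4.12 (cv2) and the standard library are available. Lean on these libraries where they do the work, as an engineer would, in place of code of your own. Each camera call takes 0.05 s, during which the arm holds its last target. There are 200 camera calls.

## Task

Hang the small metal shelf that has two hooked tabs on the slotted rack: lift it by its upright grip, hook both tabs through the top pair of slots, then press it straight down until its catch snaps and it sits locked, and let go. The slotted panel may be clamped up to a centimetre higher or lower than measured, so find the slots by feel and do not force it: a push of 20 N is plenty. Leave everything else on the bench where it stands.

Things in the scene. Friction and masses are not known exactly. Their poses are not given: they have to be found in the camera images.
- bracket: The shelf to hang: bare aluminium, 120 wide (y) x 70 deep (x -40..30) x 97 high, 0.3 to 0.42 kg. Origin: centre of its underside, below the grip; z up; its back, with the tabs, looks to +x (back face at x = 30). Shelf board at z 38-42, 10 mm rims, back wall up to z 80. Under the board a tongue ends in a round bead (7 dia, lying along x, centre at z 10) for the rack's catch.
- grip (a point): Middle of the part of the shelf's upright grip to hold, 64 above the shelf's origin, same axes. The grip is a rubber-clad plate 10 thick (y), 40 long (x), top 33 above this point, bottom (shelf board) 22 below it, free on both sides: take it from above, fingers closing along y. This point is about level with the tabs.
- tabs (a point): Midway between the shelf's two tabs, on the back face at the underside of their necks (66 above the shelf's origin, 30 from it along x). Tabs at y = +-45 from here, each 10 wide: a neck 9.5 long (x) and 8 high, and at its far end a lip 4 thick that hangs 11 below the neck. So a tab is 19 high and 5.5 mm lie between lip and back face.
- riser: A loose jar riser of the same metal and footprint, 52 high, with neither tabs nor grip: not the shelf to hang, leave alone. Origin: centre of its underside.
- rack: The rack: steel base 130 x 180 x 10, fixed to the bench. Origin: bench height, below the seat; front looks to -x, z up. It carries a slotted panel 4 thick, front face at x = 30, with two strips at y = +-45, four slots each, webs of 13.5 mm between. Panel top z 168, frame top z 150. Panel and catch are clamped together up to 9 mm above or below all heights given: not measured.
- slots (a point): Midway between the two top slots, on the panel's front face, at the slots' lower edge for the nominal panel height (true height up to 9 mm above or below, not measured). Slots at y = +-45 from here, 13 wide, 21.5 high. The tabs' necks come to rest on their lower edges: the tabs point then lies here, at the true height.
- catch (a point): The catch between the strips, nominal height (85 above the bench): two parallel sprung rollers along x, 7 dia, in a housing open above, its walls 7 mm higher. The shelf's bead meets them 10 mm above home; they resist with 10 to 20 N over some 5 mm more, then snap over it and draw the shelf down home. Its weight alone does not do it: it stays 10 mm too high.
- pin (a joint): Small sprung brass pin in the floor of the catch, pushed down by the shelf's bead when that is home (yields at about 1 N). Travel in m: 0 free, about 0.003 with the shelf locked home; over 0.0015 counts as locked.
- seat (a point): Where the shelf's origin lies when home, for the nominal panel height (70 above the rack's origin, same axes); true home is up to 9 mm above or below. The tabs pass the slots with the shelf 11 to 13.5 mm above true home, moving to +x until its back lies on the panel (x = 0 here; lips reach the panel face at x = -9.5). Hooked, it has 1.5 mm play to each side and 1.5 mm fore and aft.
- jar_big: Glass jar, 64 dia, 75 high; origin centre of underside. Leave alone.
- jar_small: Glass jar, 46 dia, 50 high; origin centre of underside. Leave alone.
- blower: Orange hand blower standing nozzle up, 54 dia, 100 high; origin centre of underside. Leave alone.
- brush: Thin wooden paintbrush 170 long, 8 thick,  lying on the bench; origin at its middle. Leave alone.
- glue: White bottle with blue cap, 32 dia, 100 high; origin centre of underside. Leave alone.
- dish: Shallow glass dish, 84 dia, 14 high; origin centre of underside. Leave alone.
Mind the look-alikes: they are no part of the job. Leave any orange or red look-alike of the bracket alone. Leave any blue look-alike of the rack alone.

How it is judged:
By the outcome, as a careful person would: the job done as asked, in the order asked, and still so for the second after the job is handed in, with the robot touching nothing.
It also fails if it takes over 64 s, if anything falls off the work surface, if the arm or the gripper's body presses on something with over 40 N, if the wrist force passes 120 N, or if a joint passes its speed limit or range.

## Working session

There is one attempt and no reset: what is moved stays moved. The work goes in short steps, Python scripts to look and compute and a shell command to move; the robot and the scene stay as the last step left them, time stands still between calls to the robot, and variables do not carry over. Pictures are saved under pics/ and viewed, at most 10 in all, crops included, and the job is handed in when it is done.

```bash
mkdir -p pics
cat > h.py <<'E'
import numpy as np, cv2
from plant import bot
from scipy.spatial.transform import Rotation as R
def cap(n,f):
    o=bot.get_obs(); c=bot.capture(n); cv2.imwrite('pics/'+f,c['color'])
    if n=='wrist':
        T=np.eye(4);T[:3,:3]=R.from_euler('xyz',o['tcp_rot']).as_matrix();T[:3,3]=o['tool_pos']
        c['E']=np.linalg.inv(T@np.array(c['tool_from_camera']))
    else: c['E']=np.array(c['extrinsics'])
    np.save('pics/'+f+'.npy',{k:c[k] for k in('E','fov_y','cx','cy','k1')},allow_pickle=True)
    return c['color']
def ld(f): return np.load('pics/'+f+'.npy',allow_pickle=True).item()
def foc(c): return 210/np.tan(np.radians(c['fov_y'])/2)
def proj(c,P):
    P=np.atleast_2d(P); q=P@c['E'][:3,:3].T+c['E'][:3,3]; s=np.c_[q[:,0]/-q[:,2],q[:,1]/q[:,2]]
    s=s*(1+c['k1']*(s**2).sum(1,keepdims=True)); return s*foc(c)+[c['cx'],c['cy']]
def ray(c,u):
    d=(np.array(u,float)-[c['cx'],c['cy']])/foc(c); s=d.copy()
    for _ in range(30): s=d/(1+c['k1']*(s@s))
    Rm=c['E'][:3,:3]; return -Rm.T@c['E'][:3,3], Rm.T@np.array([s[0],-s[1],-1])
def atz(c,u,z):
    o,d=ray(c,u); return o+d*(z-o[2])/d[2]
def tri(*cu):
    A=0;b=0
    for c,u in cu:
        o,d=ray(c,u); d=d/np.linalg.norm(d); M=np.eye(3)-np.outer(d,d); A=A+M; b=b+M@o
    return np.linalg.solve(A,b)
E
python3 - <<'E'
from h import *
print(bot.get_obs())
for n in('scene','side','wrist'): cap(n,n+'0.png')
for n in('scene','side'): c=ld(n+'0.png'); print(n,-c['E'][:3,:3].T@c['E'][:3,3],c['fov_y'],c['k1'])
E
```

```text
{'time': 0.0, 'joint_positions': array([ 1.10401480e+00,  3.42739664e-01,  1.52502805e+00, -2.84550415e-05,
        1.27541637e+00, -1.46018564e-01]), 'dq': array([-0.00090766,  0.00095521, -0.00119801,  0.00043051, -0.00095296,
       -0.00177801]), 'tau': array([ 1.49166641e-03, -4.31238878e+01, -2.44227934e+01,  7.19159818e-02,
        5.57240762e-02, -1.14369861e-04]), 'tool_pos': array([165.31752176, 497.81242514, 203.33236155]), 'tcp_rot': array([-3.14001420e+00, -2.04633899e-04,  2.82083784e+00]), 'contact_force': array([ 0.91952997, -0.09812127,  0.36380912]), 'moment': array([-0.02739177, -0.00703645,  0.06033929]), 'finger_force': 0.0, 'grip_width': 91.93189739961203}
scene [1415.99098382 -373.79252833  943.08198142] 56.512161768397746 -0.025102807697860764
side [-347.95441894 -878.17284633  825.27419878] 44.352752781272606 -0.0032627940969375334
```

View pics/scene0.png

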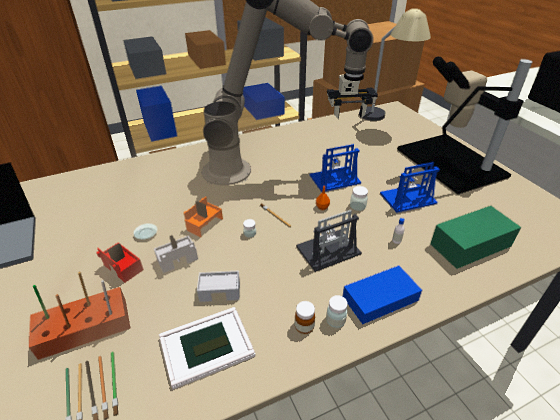

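View pics/side0.png

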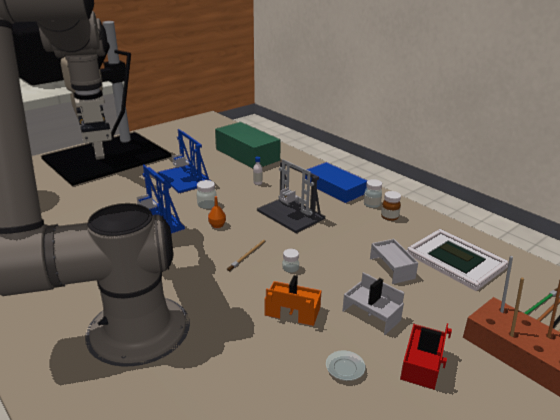

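The bracket (bare metal, black grip) is at scene (178,250), side (375,298). The black-based rack is at scene (333,240), side (293,195). I'll enlarge both.

Run:
```python
from h import *
def cr(f,x,y): return cv2.resize(cv2.imread('pics/'+f)[y:y+75,x:x+100],(400,300),interpolation=cv2.INTER_CUBIC)
a=np.hstack([cr('scene0.png',130,215),cr('side0.png',325,265)])
b=np.hstack([cr('scene0.png',285,200),cr('side0.png',245,155)])
cv2.imwrite('pics/m1.png',np.vstack([a,b]))
```

```text
(no output)
```

View pics/m1.png

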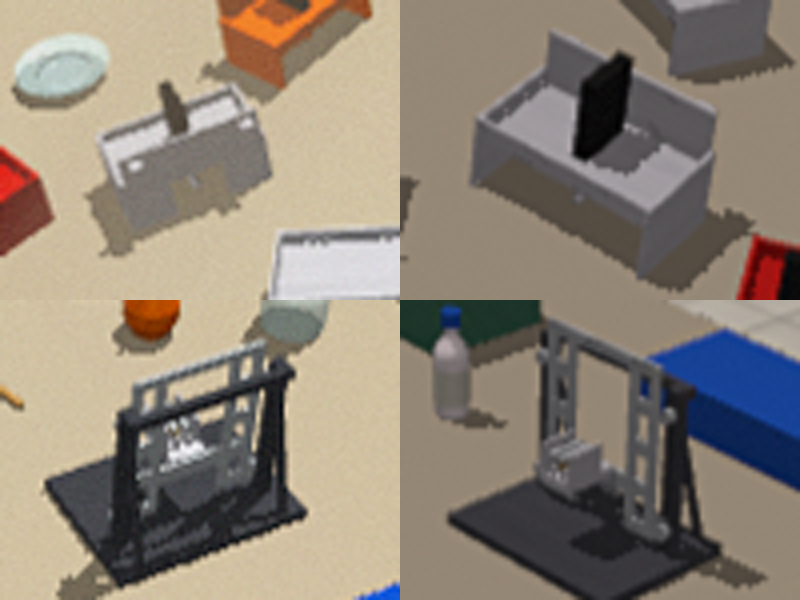

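```bash
cat > fit.py <<'E'
from h import *
from scipy.optimize import least_squares
sc,si=ld('scene0.png'),ld('side0.png')
def tf(p,P): c,s=np.cos(p[2]),np.sin(p[2]); P=np.array(P,float); return np.c_[P[:,0]*c-P[:,1]*s+p[0],P[:,0]*s+P[:,1]*c+p[1],P[:,2]]
def S(o,l): return [(m,np.array(u)/4+o) for m,u in l]
bs=S((130,215),[((30,-60,0),(126,237)),((30,60,0),(272,178)),((0,0,97),(168,85)),((30,60,80),(258,120)),((30,-60,80),(122,165))])
bi=S((325,265),[((30,60,80),(152,32)),((30,-60,80),(317,108)),((-40,60,0),(72,183)),((-40,-60,0),(240,275)),((30,-60,0),(308,235)),((0,0,97),(207,65))])
f=lambda p:np.r_[(proj(sc,tf(p,[m for m,u in bs]))-[u for m,u in bs]).ravel(),(proj(si,tf(p,[m for m,u in bi]))-[u for m,u in bi]).ravel()]
g=atz(si,(375,298),30)
r=min((least_squares(f,[g[0],g[1],a],loss='soft_l1') for a in(-1,0,1)),key=lambda r:r.cost)
print('bracket',r.x,r.cost);print(f(r.x).reshape(-1,2).round(1).tolist())
# rack p: x y yaw xb(front base) hw(panel) dz
def rs(p): return tf(p,[(p[3],-90,10),(p[3]+130,-90,10),(p[3]+130,90,10),(32,-p[4],168+p[5]),(32,p[4],168+p[5])])
def ri(p): return tf(p,[(p[3],90,10),(p[3]+130,-90,10),(30,p[4],168+p[5]),(30,-p[4],168+p[5])])
us=np.array([(45,185),(122,276),(305,212),(137,85),(265,45)])/4+[285,200]
ui=np.array([(50,215),(318,246),(147,22),(262,70)])/4+[245,155]
f2=lambda p:np.r_[(proj(sc,rs(p))-us).ravel(),(proj(si,ri(p))-ui).ravel()]
g=atz(si,(293,215),10)
r=min((least_squares(f2,[g[0],g[1],a,-65,55,0],loss='soft_l1') for a in(-1,0,1)),key=lambda r:r.cost)
print('rack',r.x,r.cost);print(f2(r.x).reshape(-1,2).round(1).tolist())
E
python3 fit.py
```

```text
bracket [ 4.52382631e+02 -3.17245641e+02  1.02697218e-01] 13.96170851980375
[[1.2, -0.1], [-0.2, 0.9], [0.3, 3.8], [-0.1, -2.0], [-2.9, 0.4], [-0.6, -1.7], [1.5, 1.1], [-0.5, -0.2], [-0.2, 1.0], [-0.9, -4.0], [0.3, 0.5]]
rack [604.82693095 160.678556    37.73768922 -51.24875625  59.62142186
  -2.57336377] 4.171213565092563
[[-0.4, -0.8], [-0.3, 1.8], [0.3, -0.4], [-0.6, 1.3], [-0.1, 0.1], [-1.2, -0.5], [0.7, -0.9], [0.1, -0.6], [-1.0, -0.3]]
```

```bash
python3 - <<'E'
from h import *
print(np.array(bot.capture('wrist')['tool_from_camera']).round(2))
E
python3 -m crank '[[0,0,-0.05,0,0,-0.14],[0,0,-0.05,0,0,-0.14],[0,0,0,0,0,-0.14]]' 50
```

```text
[[   0.      0.95    0.3    81.82]
 [   1.     -0.     -0.      0.39]
 [  -0.      0.3    -0.95 -181.34]
 [   0.      0.      0.      1.  ]]
time: 0.57
tool_pos: [166.2, 499.7, 308.2]
tcp_rot: [3.135, 0.004, -3.038]
contact_force: [0.2, -1.0, -0.3]
grip_width: 66.4
finger_force: 0.0
```

```bash
python3 -m crank '[[-0.05,-0.05,0,0,0,0],[-0.05,-0.05,0,0,0,0],[-0.05,-0.05,0,0,0,0],[-0.05,-0.05,0,0,0,0],[0,-0.06,0,0,0,0]]' >/dev/null
python3 -m crank '[[0,-0.058,0,0,0,0],[0,-0.058,0,0,0,0],[0,-0.058,0,0,0,0],[0,-0.058,0,0,0,0],[0,-0.058,0,0,0,0]]' >/dev/null
python3 -m crank '[[0,-0.058,0,0,0,0],[0,-0.058,0,0,0,0],[0,-0.058,0.02,0,0,0],[0,-0.058,0.02,0,0,0],[0,-0.058,0.02,0,0,0]]' >/dev/null
python3 -m crank '[[0,0,0,0,0,0],[0,0,0,0,0,0]]'
python3 - <<'E'
from h import *
cap('wrist','w1.png'); print(proj(ld('w1.png'),[(452,-317,97),(452,-317,42)]))
E
```

```text
time: 2.7
tool_pos: [422.2, -296.7, 243.8]
tcp_rot: [3.14, -0.0, -3.043]
contact_force: [-0.4, 0.3, -0.4]
grip_width: 46.2
finger_force: 0.0
[[251.93111859 216.94558535]
 [254.82352451 202.8954365 ]]
```

View pics/w1.png

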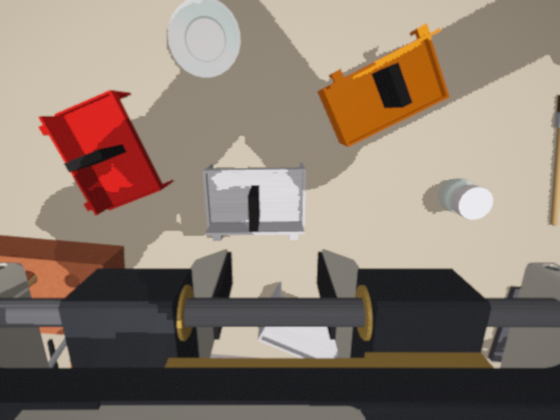

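The wrist view shows the bracket upright: grip top from about (254,187) to (254,230), back edge with tabs at row ~234, and front rim at row 167. I'll zoom in.

Run:
```python
from h import *
a=cv2.imread('pics/w1.png')[150:250,190:320]
cv2.imwrite('pics/m2.png',cv2.resize(a,None,fx=6,fy=6,interpolation=cv2.INTER_CUBIC))
```

```text
(no output)
```

View pics/m2.png

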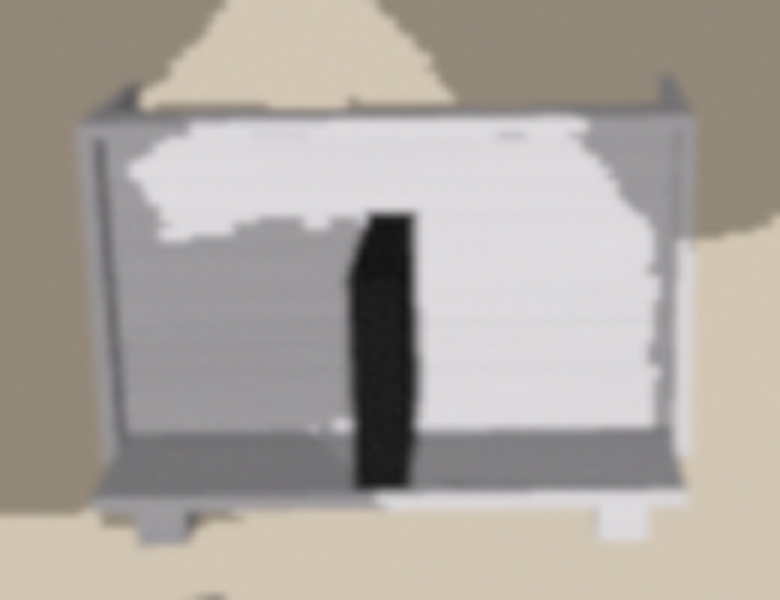

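Run:
```python
from h import *
from scipy.optimize import least_squares
from fit import tf
c=ld('w1.png')
M=[(30,-60,80),(30,60,80),(20,0,97),(-40,-60,52),(-40,60,52)]
U=np.array([(95,500),(688,496),(383,488),(80,122),(692,114)])/6+[190,150]
f=lambda p:(proj(c,tf(p,M))-U).ravel()
r=least_squares(f,[452,-317,.1]);print(r.x,r.cost,f(r.x).reshape(-1,2).round(1).tolist())
o=bot.get_obs();T=R.from_euler('xyz',o['tcp_rot']).as_matrix()
print(o['tool_pos'],o['tcp_rot'],T.T@(np.r_[r.x[:2],55]-o['tool_pos']))
```

```text
bracket [ 4.52382631e+02 -3.17245641e+02  1.02697218e-01] 13.96170851980375
[[1.2, -0.1], [-0.2, 0.9], [0.3, 3.8], [-0.1, -2.0], [-2.9, 0.4], [-0.6, -1.7], [1.5, 1.1], [-0.5, -0.2], [-0.2, 1.0], [-0.9, -4.0], [0.3, 0.5]]
rack [604.82693095 160.678556    37.73768922 -51.24875625  59.62142186
  -2.57336377] 4.171213565092563
[[-0.4, -0.8], [-0.3, 1.8], [0.3, -0.4], [-0.6, 1.3], [-0.1, 0.1], [-1.2, -0.5], [0.7, -0.9], [0.1, -0.6], [-1.0, -0.3]]
[ 4.48059755e+02 -3.15872617e+02  1.12327648e-01] 9.60608177675238 [[-3.0, 1.2], [2.6, 0.6], [0.0, -0.3], [-0.3, -0.6], [0.6, -0.6]]
[ 422.40830964 -296.2452078   244.36468805] [ 3.14137653e+00  3.66398392e-04 -3.04192554e+00] [-23.50179193 -22.12330721 189.36853485]
```

```bash
python3 -m crank '[[-0.0235,-0.022,0,0,0,-0.012],[0,0,0.05,0,0,0],[0,0,0.05,0,0,0],[0,0,0.04,0,0,0],[0,0,0.03,0,0,0]]' && python3 -m crank '[[0,0,0.019,0,0,0],[0,0,0,0,0,0],[0,0,0,0,0,0]]'; python3 -m crank '[[0,0,0,0,0,0],[0,0,0,0,0,0],[0,0,0,0,0,0],[0,0,0,0,0,0],[0,0,0,0,0,0]]' 0;python3 -m crank '[[0,0,0,0,0,0],[0,0,0,0,0,0]]'
```

```text
time: 3.38
tool_pos: [448.2, -314.9, 73.5]
tcp_rot: [3.142, 0.0, -3.028]
contact_force: [0.2, 0.2, -0.0]
grip_width: 46.2
finger_force: 0.0
time: 3.75
tool_pos: [448.8, -316.5, 56.5]
tcp_rot: [-3.14, 0.002, -3.029]
contact_force: [0.6, -0.7, 0.6]
grip_width: 46.1
finger_force: 0.0
time: 4.38
tool_pos: [447.9, -316.7, 55.1]
tcp_rot: [-3.141, 0.0, -3.031]
contact_force: [-0.0, 0.0, 0.8]
grip_width: 9.8
finger_force: 30.0
time: 4.62
tool_pos: [448.0, -316.7, 55.1]
tcp_rot: [-3.141, 0.0, -3.03]
contact_force: [-1.3, -1.4, 2.3]
grip_width: 9.8
finger_force: 30.0
```

```bash
python3 -m crank '[[0,0,-0.01,0,0,0],[0,0,-0.03,0,0,0],[0,0,-0.05,0,0,0],[0,0,-0.05,0,0,0],[0,0,-0.05,0,0,0]]'
python3 -m crank '[[0,0,-0.05,0,0,0],[-0.01,0.03,-0.03,0,0,0],[-0.01,0.05,0,0,0,0],[-0.01,0.05,0,0,0,0],[-0.01,0.05,0,0,0,0]]'
python3 -m crank '[[-0.01,0.05,0,0,0,0],[-0.01,0.05,0,0,0,0],[-0.01,0.05,0,0,0,0],[-0.01,0.05,0,0,0,0],[-0.01,0.046,0,0,0,0]]'
python3 -m crank '[[-0.01,0.04,0,0,0,0.035],[0,0,0,0,0,0.038],[0,0,0,0,0,0],[0,0,0,0,0,0],[0,0,0,0,0,0]]'
python3 - <<'E'
from h import *
a=cap('wrist','w2.png')
E
```

```text
time: 5.25
tool_pos: [447.5, -316.0, 246.7]
tcp_rot: [3.141, -0.0, -3.03]
contact_force: [-0.4, -1.0, -3.2]
grip_width: 10.1
finger_force: 30.0
time: 5.88
tool_pos: [467.1, -131.4, 325.0]
tcp_rot: [3.141, -0.0, -3.031]
contact_force: [0.5, 0.7, -2.7]
grip_width: 9.9
finger_force: 30.0
time: 6.5
tool_pos: [489.4, 118.6, 325.1]
tcp_rot: [3.141, -0.001, -3.03]
contact_force: [0.4, -0.4, -3.1]
grip_width: 9.8
finger_force: 30.0
time: 7.12
tool_pos: [495.5, 157.1, 325.1]
tcp_rot: [3.142, -0.0, -3.104]
contact_force: [-0.3, 0.6, -3.2]
grip_width: 9.4
finger_force: 30.0
```

View pics/w2.png

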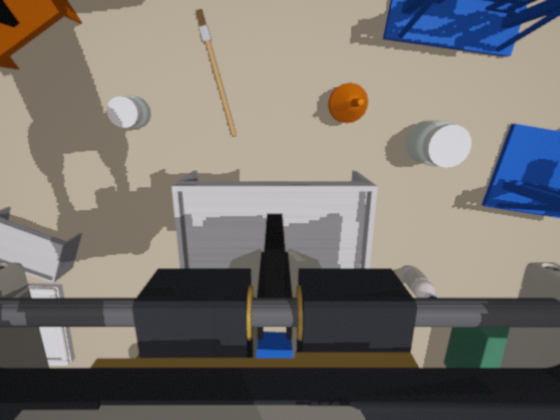

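```bash
python3 -m crank '[[-0.025,0,0,0,0,0],[-0.05,0,0,0,0,0],[-0.05,0,0,0,0,0],[-0.05,0,0,0,0,0],[-0.035,0,0,0,0,0]]'
python3 -m crank '[[-0.015,0,0,0,0,0],[0,0,0,0,0,0],[0,0,0,0,0,0]]'
python3 - <<'E'
from h import *
a=cap('wrist','w3.png')
c=ld('w3.png');print(proj(c,[(605+30,161-45,165),(635,161+45,165)]))
E
```

```text
time: 7.8
tool_pos: [707.1, 165.0, 324.0]
tcp_rot: [3.142, -0.001, -3.104]
contact_force: [0.5, 0.3, -3.0]
grip_width: 10.1
finger_force: 30.0
time: 8.18
tool_pos: [719.9, 166.1, 325.1]
tcp_rot: [3.141, -0.0, -3.103]
contact_force: [-0.4, 0.0, -1.9]
grip_width: 9.4
finger_force: 30.0
[[227.16178333 104.81504875]
 [316.42229896 108.43788551]]
```

View pics/w3.png

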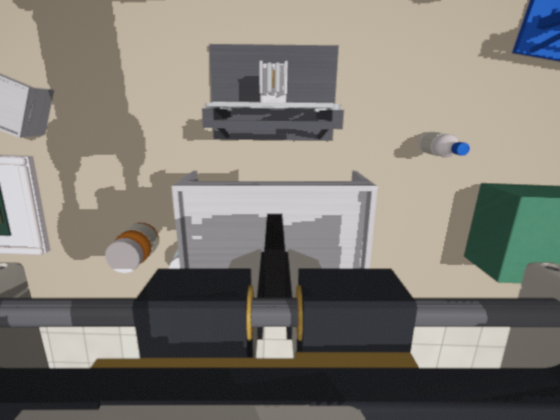

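The rack is seen from above: panel top edge at row ~105 (columns 206–340), catch around (274,80). I'll zoom in.

Run:
```python
from h import *
a=cv2.imread('pics/w3.png')[35:150,195:355]
cv2.imwrite('pics/m3.png',cv2.resize(a,None,fx=5,fy=5,interpolation=cv2.INTER_CUBIC))
```

```text
(no output)
```

View pics/m3.png

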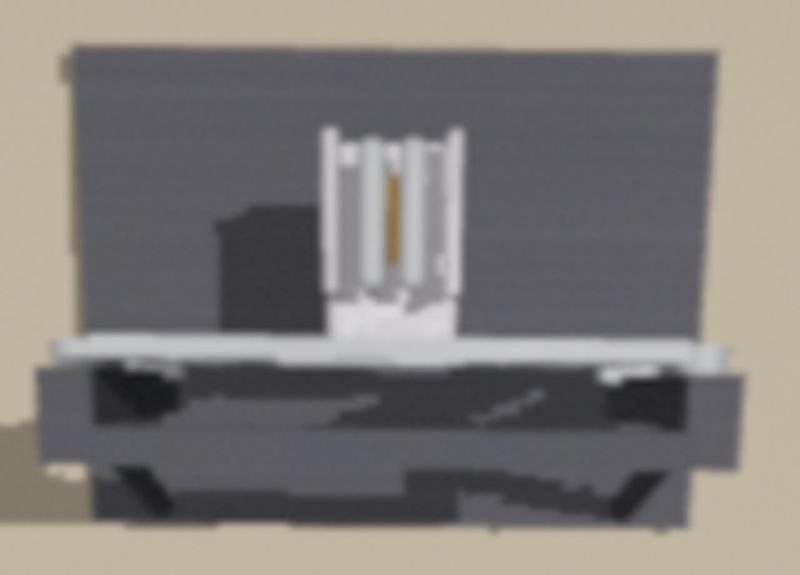

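```bash
python3 - <<'E' | tail -8
from h import *
from scipy.optimize import least_squares
from fit import tf
c=ld('w3.png')
U=np.array([(75,46),(717,51),(93,521),(687,525),(55,339),(728,345),(392,200)])/5+[195,35]
def f(p):
    P=tf(p,[(p[3],90*-1,10),(p[3],90,10),(p[3]+130,-90,10),(p[3]+130,90,10),(30,-p[4],168-2),(30,p[4],168-2),(-5,0,88)])
    return (proj(c,P)-U).ravel()[:13]
r=least_squares(f,[605,161,.04,-51,60]);print(r.x.round(4));print(f(r.x).round(1))
o=bot.get_obs();yaw=o['tcp_rot'][2]-np.pi+2*np.pi;t=o['tool_pos'];print(t,yaw)
for rim in(50,52):print(proj(c,tf([t[0],t[1],yaw],[(-40,-60,t[2]-55+rim),(-40,60,t[2]-55+rim),(-20,0,t[2]-55+97)])))
E
```

```text
[-0.9 -0.5  0.4 -0.2  0.   0.3  0.5  0.6 -0.1 -0.  -0.1  0.   0.2]
[719.75542009 166.18631591 325.70918273] 0.038245856340823
[[171.51920489 183.98929117]
 [375.42195176 184.04057408]
 [273.27769703 247.79117406]]
[[170.47471763 184.73839176]
 [376.45128128 184.79011187]
 [273.27769703 247.79117406]]
```

```bash
python3 - <<'E' | tail -14
from h import *
from scipy.optimize import least_squares
from fit import tf
c=ld('w3.png')
U=np.array([(75,46),(717,51),(93,521),(687,525),(55,339),(728,345),(392,200)])/5+[195,35]
def f(p):
    P=tf(p,[(p[3],90*-1,10),(p[3],90,10),(p[3]+130,-90,10),(p[3]+130,90,10),(30,-p[4],168-2),(30,p[4],168-2),(-5,0,88)])
    return (proj(c,P)-U).ravel()[:13]
r=least_squares(f,[605,161,.04,-51,60]);print('RACK',r.x.round(4))
g=cv2.cvtColor(cv2.imread('pics/w3.png'),cv2.COLOR_BGR2GRAY).astype(int)
for y in(186,188,190):print(y,g[y,168:184],g[y,366:382])
print(g[178:192,215],g[178:192,335])
E
```

```text
bracket [ 4.52382631e+02 -3.17245641e+02  1.02697218e-01] 13.96170851980375
[[1.2, -0.1], [-0.2, 0.9], [0.3, 3.8], [-0.1, -2.0], [-2.9, 0.4], [-0.6, -1.7], [1.5, 1.1], [-0.5, -0.2], [-0.2, 1.0], [-0.9, -4.0], [0.3, 0.5]]
rack [604.82693095 160.678556    37.73768922 -51.24875625  59.62142186
  -2.57336377] 4.171213565092563
[[-0.4, -0.8], [-0.3, 1.8], [0.3, -0.4], [-0.6, 1.3], [-0.1, 0.1], [-1.2, -0.5], [0.7, -0.9], [0.1, -0.6], [-1.0, -0.3]]
RACK [ 6.019112e+02  1.613720e+02  2.980000e-02 -5.056700e+01  6.741500e+01]
186 [124 123 128 152 178 189 191 191 191 192 192 191 192 192 192 192] [191 190 192 191 191 192 193 195 193 193 195 196 187 184 184 184]
188 [123 123 128 152 183 201 203 203 202 203 203 203 204 204 204 203] [203 203 204 203 204 204 208 210 208 208 206 199 187 184 184 184]
190 [123 124 128 147 178 198 202 202 201 197 194 193 193 194 198 202] [194 192 192 192 192 195 201 204 205 204 200 191 185 184 184 183]
[123 123 118 110 113 115 115 143 191 203 203 204 204 202] [184 184 172 132 112 115 114 143 191 203 204 204 204 202]
```

```bash
python3 -m crank '[[0.03,0,0,0,0,0],[0.05,0,0,0,0,0],[0.05,0,0,0,0,0],[0.04,0,0,0,0,0],[0.018,0,0,0,0,0.008]]'
python3 -m crank '[[0,0,0.03,0,0,0],[0,0,0.05,0,0,0],[0,0,0.05,0,0,0],[0,0,0.04,0,0,0],[0,0,0.02,0,0,0]]'
python3 -m crank '[[0,0,0,0,0,0],[0,0,0,0,0,0],[0,0,0,0,0,0]]'
```

```text
time: 8.85
tool_pos: [529.3, 159.1, 327.0]
tcp_rot: [3.141, 0.003, -3.111]
contact_force: [0.6, 0.4, -2.5]
grip_width: 10.0
finger_force: 30.0
time: 9.48
tool_pos: [530.4, 158.9, 133.8]
tcp_rot: [-3.141, -0.002, -3.111]
contact_force: [-0.5, -0.0, -2.4]
grip_width: 9.7
finger_force: 30.0
time: 9.85
tool_pos: [533.2, 159.2, 136.7]
tcp_rot: [3.141, 0.003, -3.111]
contact_force: [0.1, 1.0, -2.7]
grip_width: 9.8
finger_force: 30.0
```

```bash
python3 -m crank '[[-0.02,0,0,0,0,0],[-0.02,0,0,0,0,0],[-0.006,0,0,0,0,0],[0,0,0,0,0,0],[0,0,0,0,0,0]]'
python3 - <<'E'
from h import *
for _ in range(4): print(bot.get_obs()['tool_pos'])
a=cap('scene','scene1.png');b=cap('side','side1.png')
def cr(a,x,y): return cv2.resize(a[y:y+100,x:x+67],(400,597),interpolation=cv2.INTER_CUBIC)
cv2.imwrite('pics/m4.png',np.hstack([cr(a,303,180),cr(b,267,140)]))
E
```

```text
time: 10.48
tool_pos: [578.0, 160.3, 135.3]
tcp_rot: [-3.141, 0.0, -3.111]
contact_force: [0.3, 0.5, -1.5]
grip_width: 9.9
finger_force: 30.0
[578.03392887 160.34838148 135.33092365]
[578.03392887 160.34838148 135.33092365]
[578.03392887 160.34838148 135.33092365]
[578.03392887 160.34838148 135.33092365]
```

View pics/m4.png

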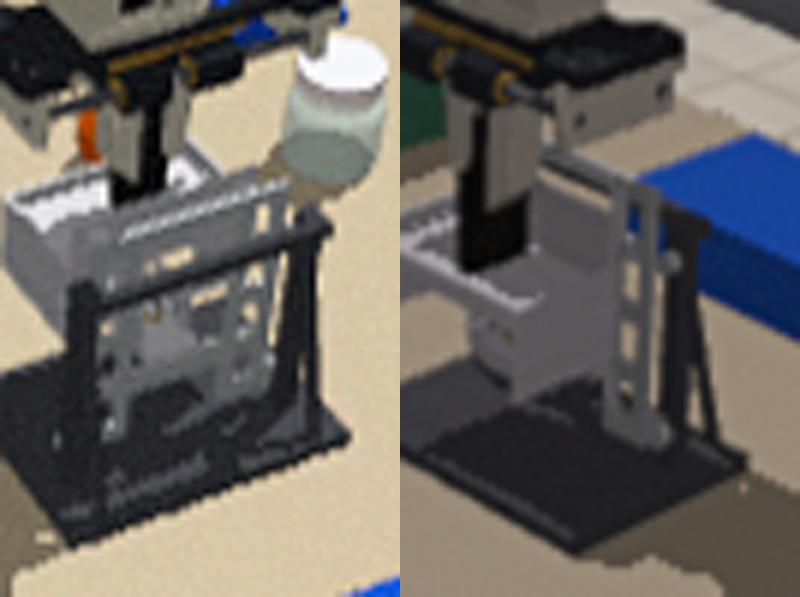

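Run:
```python
from h import *
sc,si=ld('scene1.png'),ld('side1.png')
p=np.array([602,161.,.03]);n=np.array([np.cos(.03),np.sin(.03),0]);t=np.array([-n[1],n[0],0])
def pl(c,u,x):
    o,d=ray(c,u);q0=np.array([602,161,0])+n*x; P=o+d*((q0-o)@n)/(d@n); return ((P-q0)@t).round(1),P[2].round(1)
m=lambda x,y,ox,oy:(ox+x/5.97,oy+y/5.97)
for u in[(655,190),(545,150),(628,288),(628,345),(640,440),(625,237)]:print('side',u,pl(si,m(u[0]-400,u[1],267,140),30))
for u in[(288,182),(122,235),(265,215)]:print('scene',u,pl(sc,m(u[0],u[1],303,180),34))
# bench reference: base top corners & frame top
B=lambda x,y,z:np.array([602,161,z])+n*x+t*y
print('pred base BR side',(proj(si,B(79.5,-90,10))-[267,140])*5.97+[400,0], 'scene BL',(proj(sc,B(79.5,-90,10))-[303,180])*5.97,'scene BR',(proj(sc,B(79.5,90,10))-[303,180])*5.97)
```

```text
side (655, 190) (np.float64(-63.5), np.float64(169.0))
side (545, 150) (np.float64(14.8), np.float64(163.6))
side (628, 288) (np.float64(-48.0), np.float64(108.4))
side (628, 345) (np.float64(-49.7), np.float64(76.2))
side (640, 440) (np.float64(-61.2), np.float64(24.8))
side (625, 237) (np.float64(-44.4), np.float64(136.0))
scene (288, 182) (np.float64(59.8), np.float64(168.6))
scene (122, 235) (np.float64(-42.3), np.float64(170.4))
scene (265, 215) (np.float64(47.5), np.float64(150.5))
pred base BR side [[743.99688479 453.61367219]] scene BL [[ 69.7532722  538.44146131]] scene BR [[347.71730609 432.10237877]]
```

```bash
python3 -m crank '[[-0.005,0,-0.001,0,0,0],[-0.004,0,0,0,0,0],[0,0,0,0,0,0]]'
python3 -m crank '[[-0.002,0,0,0,0,0],[-0.002,0,0,0,0,0],[-0.002,0,0,0,0,0],[0,0,0,0,0,0]]'
python3 -m crank '[[-0.002,0,0,0,0,0],[-0.002,0,0,0,0,0],[0,0,0,0,0,0],[0,0,0,0,0,0]]'
```

```text
time: 10.95
tool_pos: [587.8, 160.8, 135.8]
tcp_rot: [3.141, -0.0, -3.111]
contact_force: [0.2, 0.9, -3.5]
grip_width: 9.6
finger_force: 30.0
time: 11.45
tool_pos: [593.6, 160.9, 136.0]
tcp_rot: [3.142, 0.0, -3.111]
contact_force: [0.5, -0.6, -3.0]
grip_width: 9.7
finger_force: 30.0
time: 11.95
tool_pos: [597.5, 161.0, 136.0]
tcp_rot: [3.142, -0.0, -3.111]
contact_force: [0.5, -0.5, -3.0]
grip_width: 10.2
finger_force: 30.0
```

```bash
python3 -m crank '[[-0.002,0,0,0,0,0],[-0.001,0,0,0,0,0],[0,0,0,0,0,0],[0,0,0,0,0,0]]'
python3 -m crank '[[-0.001,0,0,0,0,0],[-0.001,0,0,0,0,0],[0,0,0,0,0,0],[0,0,0,0,0,0]]'
```

```text
time: 12.45
tool_pos: [600.3, 161.1, 136.0]
tcp_rot: [3.142, -0.001, -3.111]
contact_force: [-1.7, 0.1, -2.7]
grip_width: 9.5
finger_force: 30.0
time: 12.95
tool_pos: [600.2, 161.1, 135.9]
tcp_rot: [-3.141, -0.005, -3.111]
contact_force: [-9.6, -0.9, 1.7]
grip_width: 9.9
finger_force: 30.0
```

```bash
python3 -m crank '[[0.0025,0,0,0,0,0],[0,0,0,0,0,0]]'
python3 -m crank '[[0,0,0.002,0,0,0],[0,0,0,0,0,0],[0,0,0,0,0,0]]'
python3 -m crank '[[0,0,0.002,0,0,0],[0,0,0,0,0,0],[0,0,0,0,0,0]]'
```

```text
time: 13.2
tool_pos: [600.3, 161.2, 136.1]
tcp_rot: [3.141, 0.001, -3.111]
contact_force: [-0.4, 0.3, -2.8]
grip_width: 10.0
finger_force: 30.0
time: 13.58
tool_pos: [600.3, 160.6, 134.6]
tcp_rot: [-3.141, 0.001, -3.112]
contact_force: [-2.6, -3.5, 3.9]
grip_width: 9.8
finger_force: 30.0
time: 13.95
tool_pos: [600.4, 160.8, 134.0]
tcp_rot: [-3.141, 0.002, -3.111]
contact_force: [-6.1, -3.7, 12.0]
grip_width: 9.6
finger_force: 30.0
```

```bash
python3 -m crank '[[0.0005,-0.0008,0,0,0,0],[0,0,0,0,0,0]]'
python3 -m crank '[[0,0,0.001,0,0,0],[0,0,0,0,0,0],[0,0,0,0,0,0]]'
python3 -m crank '[[0,0,0.001,0,0,0],[0,0,0,0,0,0],[0,0,0,0,0,0]]'
```

```text
time: 14.2
tool_pos: [600.4, 160.5, 134.0]
tcp_rot: [3.141, 0.003, -3.111]
contact_force: [-3.9, -2.3, 10.2]
grip_width: 9.6
finger_force: 30.0
time: 14.58
tool_pos: [600.4, 160.6, 133.8]
tcp_rot: [3.141, 0.004, -3.111]
contact_force: [-5.5, -1.3, 15.4]
grip_width: 10.2
finger_force: 30.0
time: 14.95
tool_pos: [600.4, 160.6, 133.0]
tcp_rot: [3.141, 0.004, -3.111]
contact_force: [-5.4, -1.9, 16.3]
grip_width: 10.0
finger_force: 30.0
```

```bash
for i in 1; do python3 -m crank '[[0.0005,0,0.001,0,0,0],[0,0,0,0,0,0],[0,0,0,0,0,0]]'
python3 -m crank '[[0,0,0.001,0,0,0],[0,0,0,0,0,0],[0,0,0,0,0,0]]'; done
```

```text
time: 15.32
tool_pos: [600.2, 160.5, 130.8]
tcp_rot: [3.141, 0.004, -3.111]
contact_force: [-2.0, -1.1, 6.7]
grip_width: 9.9
finger_force: 30.0
time: 15.7
tool_pos: [599.2, 160.3, 126.7]
tcp_rot: [3.141, -0.0, -3.111]
contact_force: [3.7, -0.5, -9.9]
grip_width: 9.6
finger_force: 30.0
```

It snapped and is being drawn down, so I follow it home.

```bash
python3 -m crank '[[0,0,0.0015,0,0,0],[0,0,0,0,0,0],[0,0,0,0,0,0]]'
python3 -m crank '[[0,0,0.0015,0,0,0],[0,0,0,0,0,0],[0,0,0,0,0,0]]'
```

```text
time: 16.08
tool_pos: [598.6, 160.2, 125.3]
tcp_rot: [-3.142, -0.002, -3.111]
contact_force: [5.7, -0.7, -15.8]
grip_width: 9.8
finger_force: 30.0
time: 16.45
tool_pos: [598.8, 160.2, 125.2]
tcp_rot: [-3.142, -0.0, -3.111]
contact_force: [0.8, -1.3, -8.8]
grip_width: 10.2
finger_force: 30.0
```

```bash
python3 -m crank '[[-0.001,0,0.0015,0,0,0],[0,0,0,0,0,0],[0,0,0,0,0,0]]'
python3 -m crank '[[0,0,0.0015,0,0,0],[0,0,0,0,0,0],[0,0,0,0,0,0]]'
python3 -m crank '[[0,0,0.001,0,0,0],[0,0,0,0,0,0],[0,0,0,0,0,0]]'
```

```text
time: 16.82
tool_pos: [600.2, 160.4, 124.6]
tcp_rot: [3.141, 0.001, -3.111]
contact_force: [-3.5, -0.7, 3.1]
grip_width: 9.5
finger_force: 30.0
time: 17.2
tool_pos: [600.2, 160.5, 124.4]
tcp_rot: [3.141, 0.002, -3.111]
contact_force: [-7.0, -1.4, 11.0]
grip_width: 9.8
finger_force: 30.0
time: 17.58
tool_pos: [600.3, 160.5, 124.3]
tcp_rot: [3.141, 0.003, -3.111]
contact_force: [-8.2, -2.1, 15.6]
grip_width: 9.4
finger_force: 30.0
```

```bash
python3 -m crank '[[0.0005,0,-0.003,0,0,0],[0,0,0,0,0,0],[0,0,0,0,0,0]]'
python3 -m crank '[[0,0,0,0,0,0],[0,0,0,0,0,0],[0,0,0,0,0,0],[0,0,0,0,0,0],[0,0,0,0,0,0]]' 40
python3 -m crank '[[0,0,-0.01,0,0,0],[0,0,-0.03,0,0,0],[0,0,-0.04,0,0,0],[0,0,-0.05,0,0,0],[0,0,-0.05,0,0,0]]'
python3 -m crank '[[0.05,0,0,0,0,0],[0.05,0,0,0,0,0],[0.05,0,0,0,0,0],[0.05,0,0,0,0,0],[0,0,0,0,0,0]]'
python3 - <<'E'
from h import *
a=cap('scene','scene2.png');b=cap('side','side2.png');w=cap('wrist','w4.png')
def cr(a,x,y): return cv2.resize(a[y:y+75,x:x+67],(400,448),interpolation=cv2.INTER_CUBIC)
cv2.imwrite('pics/m5.png',np.hstack([cr(a,303,190),cr(b,267,150)]))
E
```

```text
time: 17.95
tool_pos: [600.0, 160.4, 124.4]
tcp_rot: [3.141, 0.001, -3.111]
contact_force: [-0.4, -1.2, 2.4]
grip_width: 9.4
finger_force: 30.0
time: 18.58
tool_pos: [599.5, 160.3, 124.0]
tcp_rot: [3.142, -0.0, -3.111]
contact_force: [0.3, -0.5, -0.3]
grip_width: 37.1
finger_force: 0.0
time: 19.2
tool_pos: [599.3, 160.2, 306.5]
tcp_rot: [3.141, 0.001, -3.111]
contact_force: [1.0, 0.3, 0.3]
grip_width: 36.9
finger_force: 0.0
time: 19.82
tool_pos: [397.0, 154.3, 305.5]
tcp_rot: [3.141, 0.002, -3.11]
contact_force: [-0.1, 0.1, -0.2]
grip_width: 36.6
finger_force: 0.0
```

View pics/m5.png

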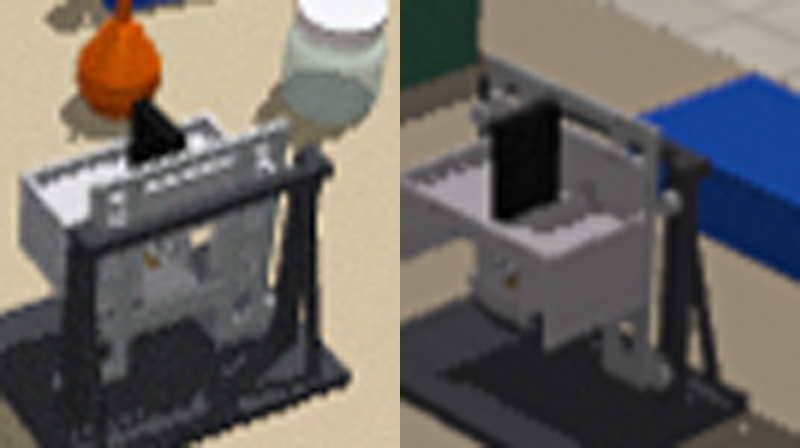

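Both views show the shelf level against the panel, with its tabs in the top slots. Its height, about 0.7 mm below nominal, agrees with the panel seen in the pictures. The gripper is clear and the neighbouring objects are undisturbed.

```bash
python3 -m crank '[[0,0,0,0,0,0],[0,0,0,0,0,0]]' >/dev/null; python3 -c "from plant import bot;print(bot.close_job())"
```

```text
the job is handed in; nothing more can be done
None
```

The shelf hangs by both tabs in the top slots with its catch snapped home, judging by the force drop and the final height (I did not read the pin itself). I let it go, moved the arm clear and handed the job in at about 20 s; the downward push read at most about 16 N.

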